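# Clamp the olive jar and unscrew its lid

### The job

Open the jar of olives for the pizza toppings. The lid is tight and the jar would only spin, so first press the red paddle of the jar clamp down to its stop, where it locks and the jaws brace the jar; then grip the lid and unscrew it anticlockwise only until the threads let go, without hauling the jar up out of the clamp. Finish while still holding the lid, level and a couple of centimetres straight above the jar's mouth so that it drips back into the jar, with the paddle still locked down and the shakers and dip cup left where they stand.

Things in the scene. Friction and masses are not known exactly. Their poses are not given: they have to be found in the camera images.
- jar_clamp: grey iron jar clamp screwed to the worktop, 270 mm long with its paddle, 92 mm wide; V jaws with rubber faces, 65 mm high. The jar stands on its 8 mm base plate. Origin on the worktop under the axis of the braced jar (at first the jar has play and stands 1 to 2 mm nearer the paddle); z up; its -x axis points from the jar to the paddle
- paddle (a joint): hinge of the red paddle, rad: 0 raised (a spring holds it up), 0.69 fully down on its stop. Pushing it down takes up to about 12 N at the middle of the pad and drives the jaw against the jar through a link. It passes dead centre at 0.53 rad, then snaps to the stop and stays locked down by itself; let go earlier, it springs up again
- paddle_pad (a point): middle of the top of the red paddle's pad (46 mm wide, 54 mm long, black rubber tread). The level hinge line is 118 mm from the jar's axis, 40 mm above the worktop. Raised: 97 mm above the worktop, 170 mm from the jar's axis, pad sloping down to the jar by 0.40 rad. At the stop: 51 mm above the worktop, 194 mm from the axis, pad sloping 0.29 rad the other way
- jar: loose glass jar of green and black olives, 58 mm across, 120 mm tall without its lid, 0.34 kg, standing upright between the jaws of the clamp. Origin at the centre of its underside, z up. Its x axis marks the middle of one of the gaps between its three short threads
- jar_mouth (a point): centre of the jar's mouth, on the rim, 120 mm above the jar's underside (128 mm above the worktop)
- lid: pale gold screw lid, ribbed edge, 60 mm across, 24.5 mm tall, 0.07 kg. Origin at the centre of its lower edge, z up. Screwed on, its lower edge is 101 to 102 mm above the jar's underside (109 mm above the worktop), 5 mm above the jar's shoulder. Three lugs inside sit under the jar's threads. Unscrews anticlockwise seen from above; breaking it loose takes about 0.3 to 0.5 N m
- lid_top (a point): centre of the lid's top. Lid yaw minus jar yaw starts between -1.4 and -1.0 rad (tight) and grows as it unscrews; the threads let go at about -0.35, the lid lifts off freely from there to +0.35 (best at 0); further on the lugs strike the next threads. It rises 1.85 mm per rad of turn, and a springy liner then pops it up about 1 mm
- shaker_chili: glass shaker with pink-red flakes and a steel cap, 73 mm across, 119 mm tall, loose bystander; origin at the centre of its underside
- shaker_cheese: glass shaker with white contents and a steel cap, 73 mm across, 119 mm tall, loose bystander; origin at the centre of its underside
- dip_red: small cup of red dip with a white lid, 69 mm across, 34 mm tall, loose bystander; origin at the centre of its underside
Things that resemble listed ones, but are neither listed nor needed, are in the scene too. Leave any green or purple look-alike of the lid alone.

How it is judged:
By the outcome, as a careful person would: the job done as asked, in the order asked, and still so for the second after the job is handed in, while the arm keeps its last pose, push and grip.
It also fails if it takes over 48 s, if anything falls off the work surface, if the arm or the gripper's body presses on something with over 40 N, if the wrist force passes 120 N, or if a joint passes its speed limit or range.

### The arm

A 6-joint arm with a two-finger parallel gripper is mounted at the origin on a cart in front of the work surface, level with it; the furniture and walls round the work are solid. World frame = base frame: x ahead of the robot, y to its left, z up, the work surface at z = 0. Lengths are in m, angles in rad, forces in N, time in s.
With the tool pointing down it reaches from about 0.35 to 1 m from the base axis. Payload 7.1 kg.
Tool frame: the origin (TCP) lies midway between the tips of the shut fingers; the grasp point (between the pads) lies 19 mm behind it; z points along the fingers, y is the line along which they close (so a half turn about z gives the same grasp; the last joint's range is limited). The gripper opens to 85 mm and grips with 20 to 120 N. Pads are 22 mm wide; open, the fingers measure 114 mm over their backs; the gripper's body (76 mm by 85 mm) begins 54 mm behind the grasp point. The pads swing forward as they close: fully open they stand 13 mm farther back than shut.
Start: joints at [1.185, 0.423, 1.63, -0, 1.089, -0.019], TCP at [0.224, 0.583, 0.206] pointing down, gripper open.
Joint ranges: [-3, 3], [-0.9, 2.11], [0.09, 2.58], [-1.31, 4.45], [0.11, 2.69], [-2.54, 2.54]. Speed limits (rad/s): [2.39, 2.39, 3.01, 3.14, 3.14, 3.14].

### API

Orientations are given as [roll, pitch, yaw] about the fixed x, y, z axes, in that order (R = Rz(yaw) Ry(pitch) Rx(roll)).
In Python, from plant import r, snapshot, camera_model gives the robot as it stands.
- The arm moves only by the shell command python3 -m creep 'ROWS'. ROWS is JSON, a list that holds one entry, the list of rows, each a list of 7 numbers: the turn, a rotation vector about the world's x, y, z scaled (see below), then the shift along the world's x, y, z scaled (see below), then the gripper command: -1 is fully open, 1 is shut, values between are in proportion. A call has 1 to 12 rows; each row is the pose to reach, as a shift and turn from the pose commanded when the call began, turning the shorter way round; what a row does not reach only later rows make up. The controller multiplies each number of a shift by 0.25 m and each number of a turn by 180 degrees. A row lasts 1/12 s, in which the tool goes at most 41.7 mm and 7.16 degrees, less where a joint would pass 70% of its speed; a pose out of reach is approached as far as the arm can. A call with a number of a shift or a turn outside -1 to 1 is refused whole. A call with a gripper value outside its range is refused whole. The fingers move at their own pace and stop on an object; the grip force is fixed at half the most. Time passes only in rows, so rows that repeat a pose let the fingers close. It gives the time, the measured TCP pose, the force, the opening and the grip force at its end, in the units of the state.
- r.get_obs(): the state, without advancing time (a new reading comes with each control period).
- snapshot(name): name is "side" or "top"; returns the picture (384x512x3 uint8, red, green, blue); there is no depth.
- camera_model(name): a dict with "intrinsics" (3x3 intrinsics, pixels), "origin" and "rotation" of the camera in the world. Camera axes: x right, y down, z forward; pixel columns grow to the right and rows downward; lengths in m; the calibration is good to about 2 mm. A picture is of the moment at which its call begins. camera_model takes no time and is no camera call.
- r.close_job(): hands the job in; it is judged then, once.
The state is a dict: "time": time; "joint_positions": joint angles; "joint_vel": joint speeds; "joint_torque": joint torques, N m; "position": TCP position; "tcp_rot": TCP orientation; "wrist_force": force on the tool from outside, world axes, zero at the start; "moment": the same for the moment, N m; "width": opening from 0.0 (shut) to 1.0 (fully open); "gripper_force": force on a finger pad.
Only numpy, scipy, OpenCV 4.12 (cv2) and the standard library are available. Lean on these libraries where they do the work, as an engineer would, in place of code of your own. Each camera call takes 0.05 s, during which the arm holds its last target. There are 200 camera calls.

## Working session

There is one attempt and no reset: what is moved stays moved. The work goes in short steps, Python scripts to look and compute and a shell command to move; the robot and the scene stay as the last step left them, time stands still between calls to the robot, and variables do not carry over. Pictures are saved under pics/ and viewed, at most 10 in all, crops included, and the job is handed in when it is done.

```bash
mkdir -p pics; python3 - <<'E'
from plant import r,snapshot,camera_model
import cv2
for n in("side","top"):
    cv2.imwrite(f"pics/{n}0.png",cv2.resize(snapshot(n)[:,:,::-1],(800,600)));m=camera_model(n);print(n,m)
print(r.get_obs())
E
```

```text
side {'intrinsics': array([[409.45961376,   0.        , 251.2198892 ],
       [  0.        , 409.45961376, 197.6186507 ],
       [  0.        ,   0.        ,   1.        ]]), 'origin': array([ 0.58362028, -0.98736941,  0.50638714]), 'rotation': array([-1.95738266, -0.01634669,  0.04646137])}
top {'intrinsics': array([[454.99531241,   0.        , 251.55374228],
       [  0.        , 454.99531241, 194.46628048],
       [  0.        ,   0.        ,   1.        ]]), 'origin': array([ 0.16890704, -0.03060961,  1.34575406]), 'rotation': array([-2.84303769e+00, -9.03735365e-04, -1.51209156e+00])}
{'time': 0.1, 'joint_positions': array([ 1.18500762e+00,  4.23799239e-01,  1.63061100e+00, -3.22635433e-05,
        1.08862181e+00, -1.89786223e-02]), 'joint_vel': array([-0.00036693, -0.00269436, -0.00061672,  0.00123041, -0.00139374,
       -0.00046163]), 'joint_torque': array([ 6.71837261e-04, -5.58433843e+01, -2.82446015e+01,  8.75423893e-05,
        2.96429083e-03,  8.40615769e-06]), 'position': array([0.22391907, 0.58293372, 0.20530273]), 'tcp_rot': array([-3.14015298e+00,  1.24244440e-06,  2.77479755e+00]), 'wrist_force': array([0.3079166 , 1.24262321, 0.93780445]), 'moment': array([-0.04170005,  0.02794241, -0.05289936]), 'gripper_force': 0.0, 'width': 1.002749900157115}
```

View pics/top0.png

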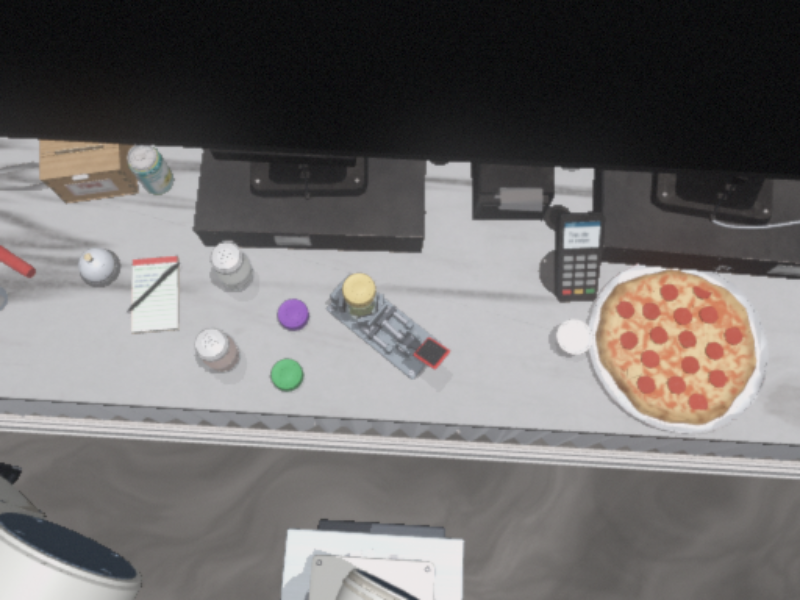

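View pics/side0.png

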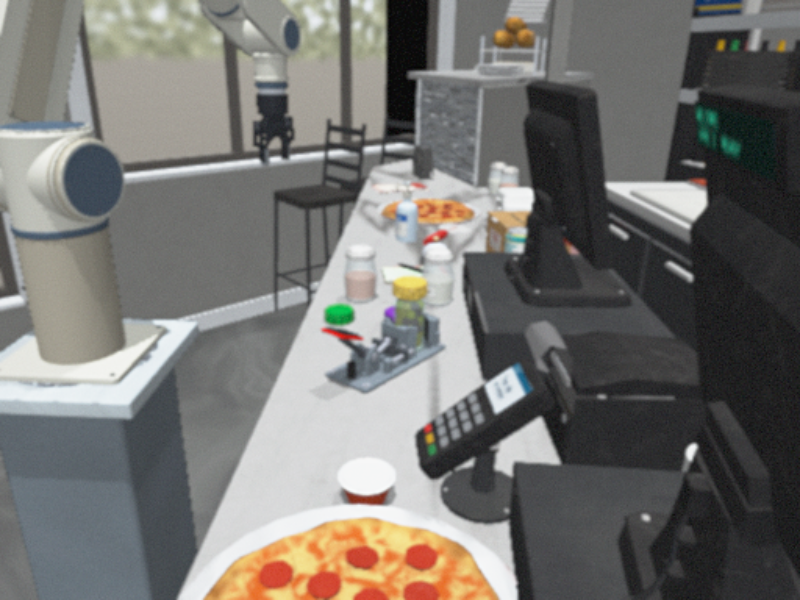

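The top view shows the gold lid at (360,292) on the jar in the clamp, and the red paddle pad at (431,352). Purple (293,314) and green (287,374) discs are look-alikes to leave alone. The lid I want is the gold one, because it's the only pale-gold disc and it sits on the jar in the clamp. I'll confirm that in one crop and measure.

```bash
cat > h.py <<'E'
from plant import r,snapshot,camera_model
import cv2,numpy as np
from scipy.spatial.transform import Rotation as R
def ray(n,u,v):
    m=camera_model(n);d=R.from_euler('xyz',m['rotation']).as_matrix()@np.linalg.solve(m['intrinsics'],[u,v,1]);return m['origin'],d
def at(n,u,v,z):
    o,d=ray(n,u,v);return o+d*(z-o[2])/d[2]
def px(n,P):
    m=camera_model(n);c=R.from_euler('xyz',m['rotation']).as_matrix().T@(np.array(P)-m['origin']);return (m['intrinsics']@(c/c[2]))[:2]
E
python3 - <<'E'
from h import *
t=snapshot("top");s=snapshot("side")
hs=cv2.cvtColor(t,cv2.COLOR_RGB2HSV)
def blob(mask,box):
    x0,y0,x1,y1=box;k=np.zeros(mask.shape,np.uint8);k[y0:y1,x0:x1]=mask[y0:y1,x0:x1]
    n,l,st,c=cv2.connectedComponentsWithStats(k);i=1+np.argmax(st[1:,4]);return st[i],c[i],(l==i)
H,S,V=hs[...,0].astype(int),hs[...,1],hs[...,2]
st,c,m=blob(((H>15)&(H<32)&(S>70)&(V>120)).astype(np.uint8),(212,165,250,205));print('lid',st,c)
st,c2,m2=blob((((H<8)|(H>172))&(S>110)).astype(np.uint8),(255,205,300,245))
print('pad',st,cv2.minAreaRect(np.argwhere(m2)[:,::-1].astype(np.float32)))
pc=cv2.minAreaRect(np.argwhere(m2)[:,::-1].astype(np.float32))[0]
L=at("top",*c,.131);P=at("top",*pc,.097);print('L',L,'P',P,np.linalg.norm((L-P)[:2]),'yaw',np.arctan2(*(L-P)[1::-1]))
for n,p in(('cheese',(228,253)),('chili',(213,340)))  : print(n,at("top",p[0]*.64,p[1]*.64,.119))
print('dip',at("top",573*.64,338*.64,.034))
a=cv2.resize(t[160:250,195:315,::-1],(800,600),interpolation=cv2.INTER_CUBIC)
b=cv2.resize(s[165:255,195:295,::-1],(800,600),interpolation=cv2.INTER_CUBIC)
cv2.imwrite('pics/c1.png',cv2.resize(np.hstack([a,b]),(800,300)))
hs=cv2.cvtColor(s,cv2.COLOR_RGB2HSV);H,S,V=hs[...,0].astype(int),hs[...,1],hs[...,2]
st,c,m=blob(((H>18)&(H<30)&(S>90)&(V>140)).astype(np.uint8),(245,172,280,196));print('sidelid',st,c, 'pred',px("side",[L[0],L[1],.121]))
print('sidepad pred',px("side",P))
E
```

```text
lid [219 176  21  20 290] [229.57931034 185.91034483]
pad [265 222  23  14  53] ((276.8169860839844, 229.3806610107422), (11.485084533691406, 22.14612579345703), 78.11134338378906)
L [0.5636406  0.05333427 0.131     ] P [ 0.45448966 -0.08595334  0.097     ] 0.17696034839263106 yaw 0.906112677895938
cheese [0.62593555 0.30029666 0.119     ]
chili [0.45990013 0.30592348 0.119     ]
dip [ 0.52429729 -0.35391446  0.034     ]
sidelid [252 177  21  15 274] [262.05839416 184.05839416] pred [259.36851988 184.70790633]
sidepad pred [212.5528017  212.47902687]
```

View pics/c1.png

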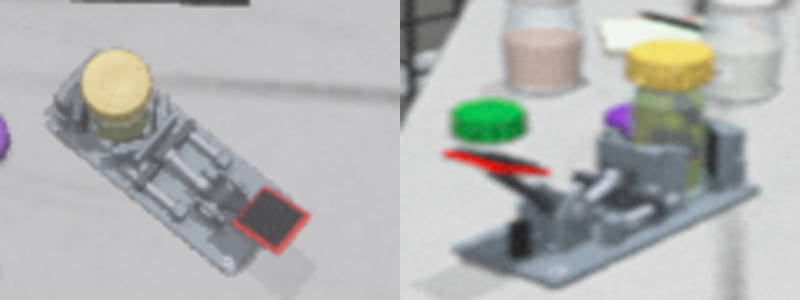

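The crop shows a gold ribbed lid on the jar (top crop 117,84) and the red-rimmed, black-treaded pad, raised (272,220). The target is confirmed. Next I'll refine the positions by silhouette fitting.

```bash
python3 - <<'E'
from h import *
from scipy.optimize import least_squares
img={n:snapshot(n) for n in("top","side")}
a=np.linspace(0,2*np.pi,60)
K=8
def hullmask(n,pts,box):
    p=np.array([px(n,q) for q in pts]);p=(p-[box[0],box[1]]+.5)*K
    m=np.zeros(((box[3]-box[1])*K,(box[2]-box[0])*K),np.uint8);cv2.fillConvexPoly(m,cv2.convexHull(p.astype(np.float32)).round().astype(np.int32),1)
    return m
def cen(m): 
    M=cv2.moments(m,True);return np.array([M['m10'],M['m01']])/M['m00']/K, M['m00']/K/K
boxes={"top":(212,168,250,200),"side":(246,172,280,196)}
obs={}
for n,b in boxes.items():
    im=cv2.resize(img[n][b[1]:b[3],b[0]:b[2]],None,fx=K,fy=K,interpolation=cv2.INTER_CUBIC)
    lab=cv2.cvtColor(im,cv2.COLOR_RGB2LAB).astype(int);B=lab[...,2]
    _,m=cv2.threshold(B.astype(np.uint8),0,1,cv2.THRESH_OTSU)
    if n=="top":  m=(B>128+ .5*(np.percentile(B,97)-128)).astype(np.uint8)
    k,l,st,c=cv2.connectedComponentsWithStats(m);i=1+np.argmax(st[1:,4]);m=(l==i).astype(np.uint8)
    obs[n]=cen(m);print(n,obs[n],st[i]/K)
def pts(x,y):
    return [[x+.03*np.cos(t),y+.03*np.sin(t),z] for t in a for z in(.1095,.134)]
def f(p,ns=("top","side")):
    return np.concatenate([cen(hullmask(n,pts(*p),boxes[n]))[0]-obs[n][0] for n in ns])
for ns in (("top",),("side",),("top","side")):
    s=least_squares(f,[.565,.053],args=(ns,),diff_step=.02);print(ns,s.x,s.fun,[cen(hullmask(n,pts(*s.x),boxes[n]))[1] for n in ns])
E
python3 - <<'E'
from h import *
for p in((276.6,226),):print(at("top",*p,.097))
t=snapshot("top");s=snapshot("side")
a=cv2.resize(t[205:245,260:300,::-1],(400,400),interpolation=cv2.INTER_CUBIC)
b=cv2.resize(s[205:245,200:240,::-1],(400,400),interpolation=cv2.INTER_CUBIC)
cv2.imwrite('pics/c2.png',np.hstack([a,b]))
E
```

```text
top (array([17.77523956, 17.64432003]), 365.25) [   7.125    6.875   21.375   22.    2922.   ]
side (array([16.47535621, 12.30068263]), 288.40625) [   5.5      4.75    21.875   15.75  2307.25 ]
('top',) [0.56870236 0.05490812] [0.00104206 0.00188625] [397.140625]
[ 0.46416243 -0.08493262  0.097     ]Traceback (most recent call last):
  File "<stdin>", line 26, in <module>
    return func(*args, **kwargs)
    vector_fun = VectorFunction(
        fun_wrapped,
    ...<6 lines>...
        workers=workers
    )
    self._update_fun()
    ~~~~~~~~~~~~~~~~^^
    self.f = self.fun_wrapped(xp_copy(self.x))
             ~~~~~~~~~~~~~~~~^^^^^^^^^^^^^^^^^
    return np.atleast_1d(self.fun(x))
                         ~~~~~~~~^^^
    return self.f(x, *self.args, **self.kwargs)
           ~~~~~~^^^^^^^^^^^^^^^^^^^^^^^^^^^^^^
  File "<stdin>", line 24, in f
  File "<stdin>", line 7, in hullmask
  File "h.py", line 9, in px
    m=camera_model(n);c=R.from_euler('xyz',m['rotation']).as_matrix().T@(np.array(P)-m['origin']);return (m['intrinsics']@(c/c[2]))[:2]
ValueError: time passes only in moves, steps and waits
```

View pics/c2.png

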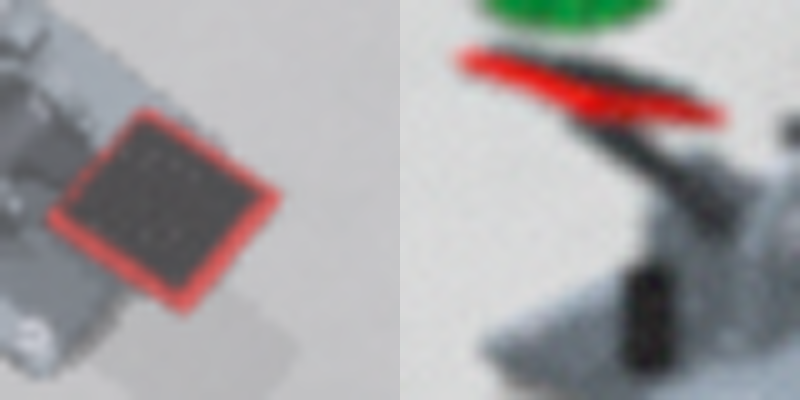

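```bash
sed -i 's/^from scipy.*/&\nfrom functools import cache\ncm0=camera_model\ncamera_model=cache(cm0)/' h.py; python3 - <<'E'
from h import *
a=np.linspace(0,2*np.pi,60)
def pts(x,y): return np.array([[x+.03*np.cos(t),y+.03*np.sin(t),z] for t in a for z in(.1095,.134)])
for p in((.5687,.0549),(.572,.0549),(.575,.0549),(.572,.06)):
    for n in("top","side"):
        q=np.array([px(n,P) for P in pts(*p)]);print(p,n,q.min(0).round(1),q.max(0).round(1))
b={"top":(212,168,250,200),"side":(246,172,280,196)}
print("obs bbox top (+-.5)",212+7.1-.5,168+6.9-.5,212+28.5-.5,168+28.9-.5)
print("side",246+5.5-.5,172+4.75-.5,246+27.4-.5,172+20.5-.5)
for u in((276-.0,225.2),):print(at("top",*u,.097))
# pad model
L=np.array([.570,.055])
for yaw in(.90,.93,.96):
    d=-np.array([np.cos(yaw),np.sin(yaw)]);s=np.array([-d[1],d[0]])
    print(yaw,[px("top",[*(L+d*(.1685+i*.027*np.cos(.4))+s*j*.023),.097+i*.027*np.sin(.4)]).round(1).tolist() for i,j in((-1,-1),(-1,1),(1,1),(1,-1))])
print("obs pad corners",[[260+x/10-.5,205+y/10-.5] for x,y in((145,107),(283,193),(184,315),(45,212))])
E
```

```text
(0.5687, 0.0549) top [218.4 173.8] [240.  196.6]
(0.5687, 0.0549) side [250.1 176.4] [272.5 192.6]
(0.572, 0.0549) top [218.5 172.7] [240.1 195.5]
(0.572, 0.0549) side [251.3 176.4] [273.7 192.6]
(0.575, 0.0549) top [218.6 171.7] [240.1 194.5]
(0.575, 0.0549) side [252.4 176.5] [274.8 192.6]
(0.572, 0.06) top [216.7 172.6] [238.3 195.4]
(0.572, 0.06) side [251.4 175.8] [273.7 191.9]
obs bbox top (+-.5) 218.6 174.4 240.0 196.4
side 251.0 176.25 272.9 192.0
[ 0.46636685 -0.08314951  0.097     ]
0.9 [[261.7, 226.5], [272.3, 214.8], [286.1, 224.4], [275.3, 236.5]]
0.93 [[262.8, 225.5], [273.1, 213.5], [287.2, 222.7], [276.8, 235.1]]
0.96 [[264.0, 224.5], [273.9, 212.2], [288.3, 221.0], [278.3, 233.6]]
obs pad corners [[274.0, 215.2], [287.8, 223.8], [277.9, 236.0], [264.0, 225.7]]
```

Lid axis is about (0.569, 0.055), the clamp yaw about 0.935, and the raised pad about (0.467, -0.082, 0.097). I'm moving over the pad with the fingers shut, staying at z≈0.2 until past the shakers.

```bash
python3 -m creep '[[[0,0,-0.195,0.324,-0.887,0,1],[0,0,-0.195,0.324,-0.887,0,1],[0,0,-0.195,0.324,-0.887,0,1],[0,0,-0.195,0.324,-0.887,0,1],[0,0,-0.195,0.324,-0.887,0,1],[0,0,-0.195,0.324,-0.887,0,1]]]'
python3 -m creep '[[[0,0,-0.195,0.324,-0.887,0,1],[0,0,-0.195,0.324,-0.887,0,1],[0,0,-0.195,0.324,-0.887,0,1],[0,0,-0.195,0.324,-0.887,0,1],[0,0,-0.195,0.324,-0.887,0,1],[0,0,-0.195,0.324,-0.887,0,1]]]'
python3 -m creep '[[[0,0,-0.195,0.324,-0.887,-0.28,1],[0,0,-0.195,0.324,-0.887,-0.28,1],[0,0,-0.195,0.324,-0.887,-0.28,1],[0,0,-0.195,0.324,-0.887,-0.28,1],[0,0,-0.195,0.324,-0.887,-0.28,1],[0,0,-0.195,0.324,-0.887,-0.28,1],[0,0,-0.195,0.324,-0.887,-0.28,1],[0,0,-0.195,0.324,-0.887,-0.28,1]]]'
```

```text
time: 0.9
position: [0.3053, 0.3585, 0.2059]
tcp_rot: [-3.141, 0.001, 2.156]
wrist_force: [-0.7, 0.6, -1.0]
width: 0.146
gripper_force: 0.0
time: 1.4
position: [0.3866, 0.1372, 0.2063]
tcp_rot: [3.141, 0.0, 1.543]
wrist_force: [0.7, 0.5, -0.0]
width: -0.004
gripper_force: 0.0
time: 2.07
position: [0.4671, -0.0834, 0.1354]
tcp_rot: [-3.141, 0.0, 0.933]
wrist_force: [0.5, 0.7, 0.3]
width: -0.0
gripper_force: 0.0
```

```bash
python3 -m creep '[[[0,0,0,0,0,-0.08,1],[0,0,0,0,0,-0.15,1],[0,0,0,-0.008,-0.011,-0.17,1],[0,0,0,-0.017,-0.023,-0.19,1],[0,0,0,-0.026,-0.035,-0.206,1],[0,0,0,-0.031,-0.042,-0.22,1],[0,0,0,-0.037,-0.05,-0.235,1],[0,0,0,-0.042,-0.057,-0.25,1],[0,0,0,-0.044,-0.059,-0.256,1]]]'
```

```text
time: 2.82
position: [0.4561, -0.0969, 0.072]
tcp_rot: [3.141, -0.0, 0.937]
wrist_force: [-0.7, -0.2, 1.1]
width: 0.005
gripper_force: 0.5
```

```bash
python3 - <<'E'
from h import *
t=snapshot("top");s=snapshot("side")
a=cv2.resize(t[160:250,215:305,::-1],(400,400),interpolation=cv2.INTER_CUBIC)
b=cv2.resize(s[155:245,190:280,::-1],(400,400),interpolation=cv2.INTER_CUBIC)
cv2.imwrite('pics/c3.png',np.hstack([a,b]))
print(r.get_obs()['wrist_force'],r.get_obs()['moment'])
E
```

```text
[-1.01539473  0.36734121  1.30437117] [-0.05182317  0.01494382 -0.00935198]
```

View pics/c3.png

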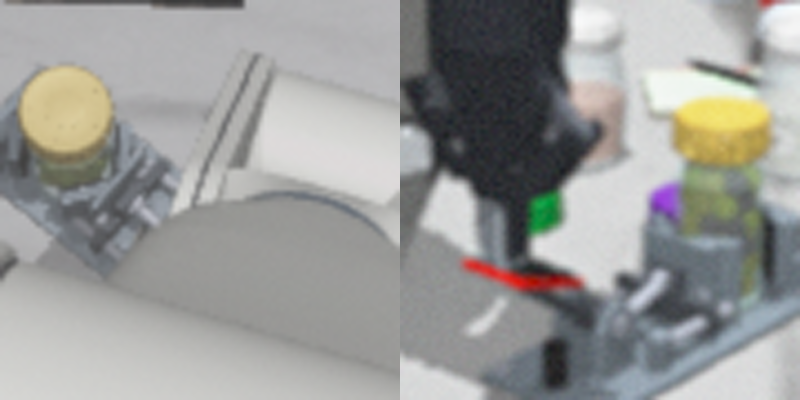

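The side view shows the fingertips (500,265) on the pad, which is partly down and nearly level (525,280). The force is still low because the jaw is only now reaching the jar. I'll continue along the arc through dead centre.

```bash
python3 -m creep '[[[0,0,0,-0.004,-0.006,-0.012,1],[0,0,0,-0.007,-0.01,-0.026,1],[0,0,0,-0.01,-0.014,-0.04,1],[0,0,0,-0.012,-0.016,-0.052,1],[0,0,0,-0.012,-0.017,-0.062,1]]]'; python3 -m creep '[[[0,0,0,-0.002,-0.002,-0.01,1],[0,0,0,-0.002,-0.002,-0.02,1],[0,0,0,-0.002,-0.002,-0.02,1]]]'
```

```text
time: 3.33
position: [0.4529, -0.1011, 0.0562]
tcp_rot: [-3.141, 0.0, 0.937]
wrist_force: [-2.2, -2.2, 4.2]
width: -0.001
gripper_force: 2.5
time: 3.58
position: [0.4524, -0.1016, 0.0512]
tcp_rot: [-3.141, 0.0, 0.937]
wrist_force: [-1.3, -2.4, 5.4]
width: -0.002
gripper_force: 2.6
```

```bash
python3 -m creep '[[[0,0,0,0,0,-0.008,1],[0,0,0,0,0,-0.008,1]]]'; python3 -m creep '[[[0,0,0,0,0,-0.008,1],[0,0,0,0,0,-0.008,1]]]';python3 - <<'E'
from h import *
s=snapshot("side")
b=cv2.resize(s[155:245,190:280,::-1],(500,500),interpolation=cv2.INTER_CUBIC)
cv2.imwrite('pics/c4.png',b)
E
```

```text
time: 3.75
position: [0.4525, -0.1016, 0.0493]
tcp_rot: [-3.141, 0.0, 0.937]
wrist_force: [-2.3, -2.9, 6.5]
width: 0.0
gripper_force: 2.7
time: 3.92
position: [0.4525, -0.1016, 0.0474]
tcp_rot: [-3.142, 0.0, 0.937]
wrist_force: [-2.2, -3.5, 4.8]
width: -0.001
gripper_force: 2.7
```

View pics/c4.png

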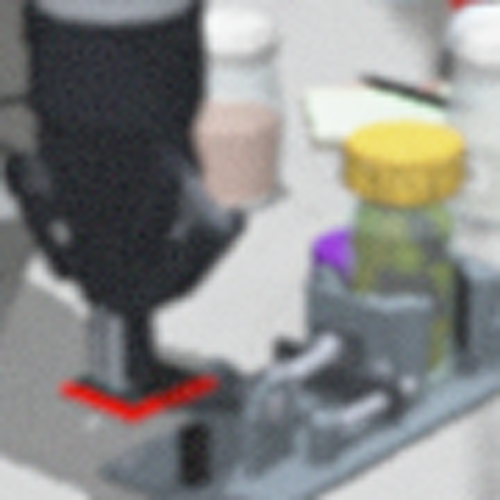

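The pad (130,390) is now near its low position, but the force isn't up yet. I'll keep pressing in small steps until the stop shows.

```bash
for i in 1 2 ; do python3 -m creep '[[[0,0,0,0,0,-0.008,1],[0,0,0,0,0,-0.008,1]]]'|grep -E 'pos|wrist'; done
```

```text
position: [0.4525, -0.1015, 0.0454]
wrist_force: [-1.0, -3.6, 5.5]
position: [0.4525, -0.1016, 0.0434]
wrist_force: [-2.9, -3.4, 5.6]
```

```bash
python3 - <<'E'
from h import *
s=snapshot("side")
b=cv2.resize(s[205:245,185:245,::-1],(800,533),interpolation=cv2.INTER_CUBIC)
cv2.imwrite('pics/c5.png',b)
C=np.array([.570,.056]);yaw=.935
d=-np.array([np.cos(yaw),np.sin(yaw)]);sd=np.array([-d[1],d[0]])
for q in(.0,.4,.5,.6,.69,.75):
    f=np.arctan2(57,52)-q;sl=.40-q;rr=.118+.0772*np.cos(f);z=.04+.0772*np.sin(f)
    P=[px("side",[*(C+d*(rr+i*.027*np.cos(sl))+sd*j*.023),z+i*.027*np.sin(sl)]) for i,j in((-1,-1),(-1,1),(1,1),(1,-1))]
    print(q,[((p-[185,205]+.5)*13.33).round().astype(int).tolist() for p in P])
o=r.get_obs();print(((px("side",o['position'])-[185,205]+.5)*13.33).round(),o['wrist_force'],o['moment'])
E
```

```text
0.0 [[459, 75], [642, 142], [454, 122], [269, 52]]
0.4 [[402, 170], [584, 240], [378, 340], [195, 265]]
0.5 [[391, 197], [573, 267], [368, 395], [185, 319]]
0.6 [[382, 224], [564, 295], [362, 450], [180, 372]]
0.69 [[376, 249], [557, 320], [361, 497], [179, 418]]
0.75 [[372, 265], [553, 337], [361, 528], [180, 448]]
[357. 408.] [-2.16873049 -3.79216217  5.03614131] [-0.59368154  0.39971522 -0.02785631]
```

View pics/c5.png

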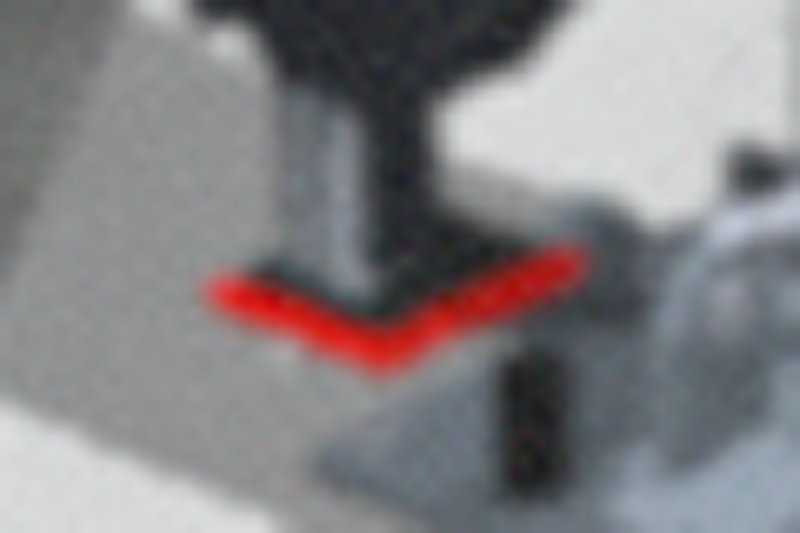

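```bash
python3 - <<'E'
from h import *
k=800/512
print("start tcp in side0 800px",(px("side",[.2239,.5829,.2053])+.5)*k,(px("side",[.2239,.5829,.2183])+.5)*k)
print("c3 tcp",(px("side",[.4561,-.0969,.072])-[190,155]+.5)*400/90+[400,0])
print("c4 tcp",(px("side",[.4525,-.1016,.0474])-[190,155]+.5)*500/90)
E
```

```text
start tcp in side0 800px [275.36615109 178.68998746] [275.08549489 173.39284034]
c3 tcp [503.59190833 307.82416379]
c4 tcp [120.95826863 439.75076902]
```

The visible tips sit about 18–20 mm above the reported TCP, and the red corner at (380,350) fits a paddle angle of about 0.42 rad, which is before dead centre. I'll keep pressing with force feedback.

```bash
for i in 1; do python3 -m creep '[[[0,0,0,0,0,-0.008,1],[0,0,0,0,0,-0.016,1],[0,0,0,0,0,-0.016,1]]]'|grep -E 'pos|wrist'; python3 -m creep '[[[0,0,0,0,0,-0.008,1],[0,0,0,0,0,-0.016,1],[0,0,0,0,0,-0.016,1]]]'|grep -E 'pos|wrist'; python3 -m creep '[[[0,0,0,0,0,-0.008,1],[0,0,0,0,0,-0.008,1]]]'|grep -E 'pos|wrist';  done
```

```text
position: [0.4524, -0.1015, 0.0393]
wrist_force: [-2.0, -3.2, 3.7]
position: [0.4525, -0.1012, 0.0351]
wrist_force: [-0.8, -2.0, 2.9]
position: [0.4525, -0.1011, 0.0331]
wrist_force: [-1.1, 0.7, 0.8]
```

```bash
python3 -m creep '[[[0,0,0,0,0,-0.008,1],[0,0,0,0,0,-0.008,1]]]'|grep -E 'pos|wrist'; python3 -m creep '[[[0,0,0,0,0,-0.008,1],[0,0,0,0,0,-0.008,1]]]'|grep -E 'pos|wrist'
```

```text
position: [0.4525, -0.1011, 0.0312]
wrist_force: [0.8, 0.0, -1.0]
position: [0.4525, -0.1012, 0.0292]
wrist_force: [-0.7, -0.3, -0.6]
```

```bash
python3 - <<'E'
from h import *
s=snapshot("side");hs=cv2.cvtColor(s,cv2.COLOR_RGB2HSV);H,S=hs[...,0].astype(int),hs[...,1]
m=((H<8)|(H>172))&(S>140);m[:200]=0;m[250:]=0;m[:,:190]=0;m[:,240:]=0
p=np.argwhere(m)[:,::-1];print(len(p))
for q in(p[p[:,0].argmin()],p[p[:,1].argmax()],p[p[:,0].argmax()]):print(((q-[185,205]+.5)*13.33).round())
E
```

```text
110
[207. 433.]
[353. 500.]
[553. 327.]
```

The red corners match the 0.69 rad model and the force dropped to zero, so the paddle is locked. Next I raise, open the gripper and hover over the lid.

```bash
python3 -m creep '[[[0,0,0,0,0,0.6,0],[0,0,0,0,0,0.6,-1],[0,0,0,0,0,0.6,-1],[0,0,0,0,0,0.6,-1],[0,0,0,0,0,0.6,-1],[0,0,0,0.47,0.628,0.6,-1],[0,0,0,0.47,0.628,0.6,-1],[0,0,0,0.47,0.628,0.6,-1],[0,0,0,0.47,0.628,0.6,-1],[0,0,0,0.47,0.628,0.6,-1],[0,0,0,0.47,0.628,0.6,-1],[0,0,0,0.47,0.628,0.6,-1]]]'
python3 - <<'E'
from h import *
t=snapshot("top");s=snapshot("side")
a=cv2.resize(t[150:250,190:290,::-1],(400,400),interpolation=cv2.INTER_CUBIC)
b=cv2.resize(s[130:230,210:310,::-1],(400,400),interpolation=cv2.INTER_CUBIC)
cv2.imwrite('pics/c6.png',np.hstack([a,b]))
p=r.get_obs()['position']
print((px("side",p)-[210,130]+.5)*4+[400,0],(px("side",p+[0,0,.013])-[210,130]+.5)*4+[400,0])
E
```

```text
time: 6.4
position: [0.5702, 0.057, 0.1786]
tcp_rot: [-3.141, 0.001, 0.94]
wrist_force: [-0.5, -0.6, 0.2]
width: 0.997
gripper_force: 0.0
[609.69181885 138.63561726] [610.20637221 119.84295358]
```

View pics/c6.png

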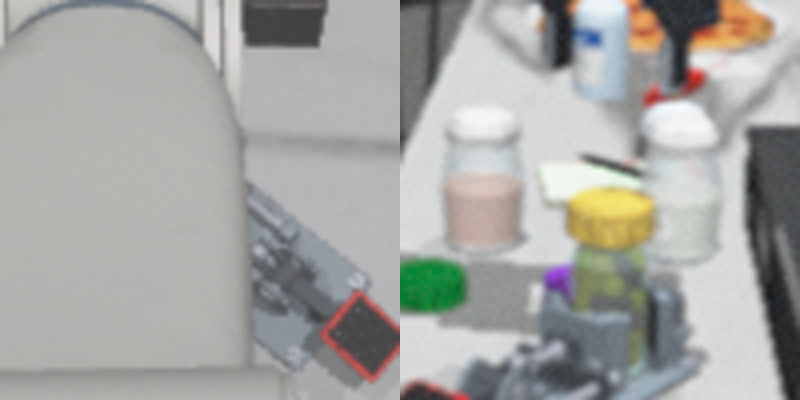

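Paddle pad is down (crop 360,335) and the lid is at (611,218). The open finger tips are at about (560,65) and (680,88). I'll lower a little and check the fingers against the lid from near.

```bash
python3 -m creep '[[[0,0,0,0,0,-0.12,-1],[0,0,0,0,0,-0.2,-1],[0,0,0,0,0,-0.2,-1]]]'
python3 - <<'E'
from h import *
s=snapshot("side");u,v=225,140
b=cv2.resize(s[v:v+60,u:u+80,::-1],(800,600),interpolation=cv2.INTER_CUBIC)
cv2.imwrite('pics/c7.png',b)
p=r.get_obs()['position'];y=np.array([np.sin(.94),-np.cos(.94),0])
for w in(-.0425,-.057,.0425,.057):
  for z in(0,.013,.033): print(w,z,((px("side",p+y*w+[0,0,z])-[u,v]+.5)*10).round())
E
```

```text
time: 6.75
position: [0.5663, 0.0542, 0.1259]
tcp_rot: [-3.136, 0.005, 0.935]
wrist_force: [-0.7, -0.0, -0.5]
width: 1.002
gripper_force: 0.0
-0.0425 0 [242. 393.]
-0.0425 0.013 [243. 348.]
-0.0425 0.033 [244. 279.]
-0.057 0 [202. 381.]
-0.057 0.013 [202. 337.]
-0.057 0.033 [203. 268.]
0.0425 0 [491. 464.]
0.0425 0.013 [493. 418.]
0.0425 0.033 [496. 346.]
0.057 0 [536. 477.]
0.057 0.013 [538. 430.]
0.057 0.033 [541. 358.]
```

View pics/c7.png

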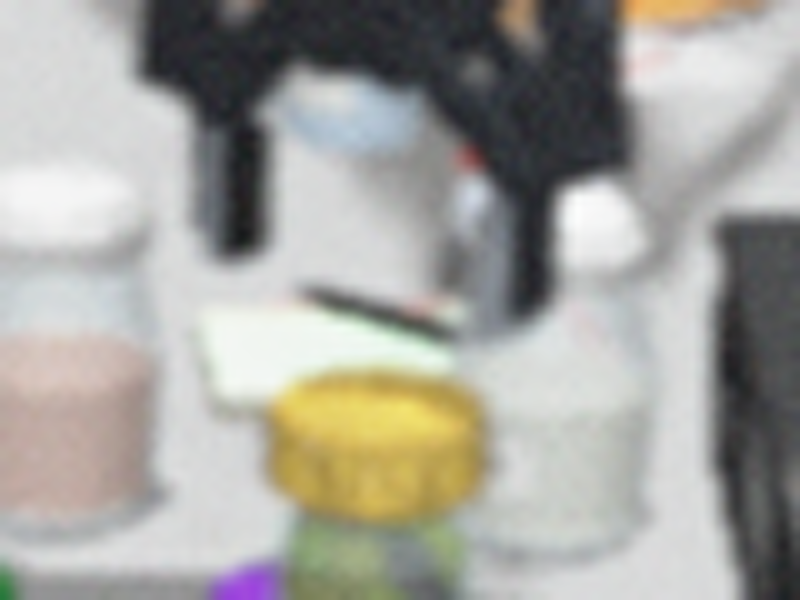

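The fingers (234 and 503, tips at rows 255 and 335) straddle the lid, which is centred at column 379. Lateral alignment is good to about 1 mm, and the tips are about 36 mm above the reported TCP when open. So the TCP goes to z≈0.075.

```bash
python3 -m creep '[[[0,0,0,0,0,-0.08,-1],[0,0,0,0,0,-0.16,-1],[0,0,0,0,0,-0.214,-1],[0,0,0,0,0,-0.214,-1],[0,0,0,0,0,-0.214,-1]]]'
python3 -m creep '[[[0,0,0,0,0,0,1],[0,0,0,0,0,0,1],[0,0,0,0,0,0,1],[0,0,0,0,0,0,1],[0,0,0,0,0,0,1],[0,0,0,0,0,0,1],[0,0,0,0,0,0,1],[0,0,0,0,0,0,1]]]'
python3 - <<'E'
from h import *
s=snapshot("side");u,v=225,140
cv2.imwrite('pics/c8.png',cv2.resize(s[v:v+60,u:u+80,::-1],(800,600),interpolation=cv2.INTER_CUBIC))
print(r.get_obs()['moment'])
E
```

```text
time: 7.22
position: [0.5702, 0.0551, 0.0768]
tcp_rot: [-3.142, 0.0, 0.936]
wrist_force: [0.2, -0.0, 0.0]
width: 1.001
gripper_force: 0.0
time: 7.88
position: [0.5709, 0.0557, 0.0779]
tcp_rot: [3.14, -0.001, 0.937]
wrist_force: [-1.6, -0.3, 8.2]
width: 0.689
gripper_force: 62.4
[0.04975939 0.52725127 0.01908538]
```

View pics/c8.png

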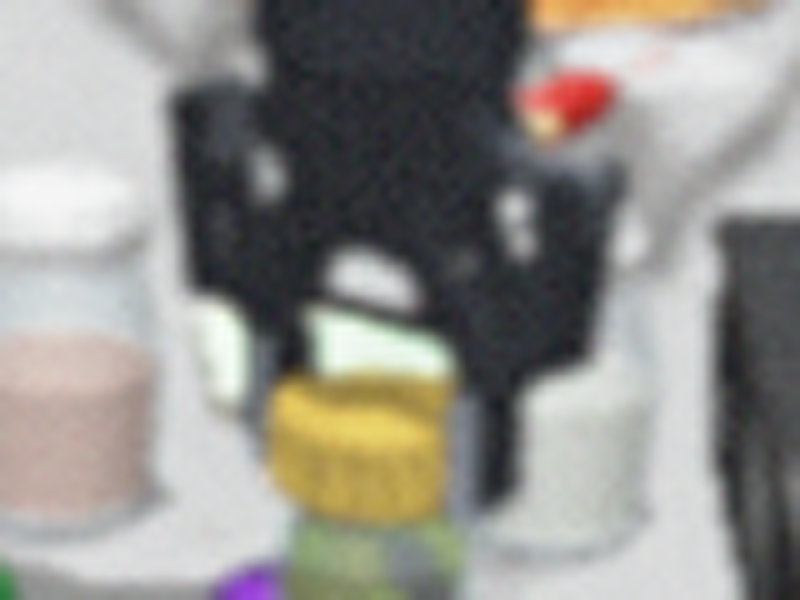

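The fingers hold the lid's rim across its full height: near finger at column 480, tips level with the lid's lower edge at row 515. Now I unscrew, rising with the thread.

```bash
python3 -m creep '[[[0,0,0.025,0,0,0,1],[0,0,0.05,0,0,0.001,1],[0,0,0.075,0,0,0.002,1],[0,0,0.1,0,0,0.002,1],[0,0,0.127,0,0,0.003,1],[0,0,0.127,0,0,0.003,1]]]'; python3 -c "
from plant import r;print(r.get_obs()['moment'])"
```

```text
time: 8.43
position: [0.5713, 0.0561, 0.0786]
tcp_rot: [3.139, -0.001, 1.34]
wrist_force: [-0.8, 0.2, 6.2]
width: 0.694
gripper_force: 63.1
[0.11460202 0.2469677  0.00822371]
```

```bash
for i in 1; do python3 -m creep '[[[0,0,0.025,0,0,0.001,1],[0,0,0.05,0,0,0.001,1],[0,0,0.075,0,0,0.002,1]]]'|grep -E "wrist|rot|posi"; python3 -c "
from plant import r;print(r.get_obs()['moment'])"; python3 -m creep '[[[0,0,0.025,0,0,0.001,1],[0,0,0.05,0,0,0.001,1],[0,0,0.075,0,0,0.002,1]]]'|grep -E "wrist|rot|posi"; python3 -c "
from plant import r;print(r.get_obs()['moment'])"; done
```

```text
position: [0.571, 0.0562, 0.0789]
tcp_rot: [3.139, -0.001, 1.575]
wrist_force: [-0.7, 2.8, 5.1]
[ 0.42731184  0.26717204 -0.1146401 ]
position: [0.5707, 0.0563, 0.0792]
tcp_rot: [3.14, -0.0, 1.811]
wrist_force: [-1.1, 2.8, 1.9]
[ 0.47868304  0.22985379 -0.09317569]
```

```bash
python3 -m creep '[[[0,0,0.025,0,0,0.001,1],[0,0,0.045,0,0,0.001,1],[0,0,0.045,0,0,0.001,1]]]'|grep -E "wrist|rot|posi"; python3 -c "
from plant import r;print(r.get_obs()['moment'])"; python3 -m creep '[[[0,0,0.025,0,0,0.001,1],[0,0,0.043,0,0,0.002,1],[0,0,0.043,0,0,0.002,1],[0,0,0.043,0,0,0.002,1]]]'|grep -E "wrist|rot|posi"; python3 -c "
from plant import r;print(r.get_obs()['moment'])"
```

```text
position: [0.5705, 0.0562, 0.0793]
tcp_rot: [3.14, -0.0, 1.951]
wrist_force: [-1.5, 1.8, 4.9]
[0.35471692 0.40557694 0.02771373]
position: [0.5703, 0.0559, 0.0793]
tcp_rot: [3.141, 0.0, 2.081]
wrist_force: [-2.9, 3.0, 5.7]
[ 0.53001279  0.47469287 -0.04804866]
```

Turned 1.145 rad with the torque gone. Next I test the lift gently.

```bash
python3 -m creep '[[[0,0,0,0,0,0.004,1],[0,0,0,0,0,0.008,1],[0,0,0,0,0,0.008,1]]]'|grep -E "wrist|posi"; python3 -m creep '[[[0,0,0,0,0,0.004,1],[0,0,0,0,0,0.008,1],[0,0,0,0,0,0.008,1]]]'|grep -E "wrist|posi"
```

```text
position: [0.5699, 0.0555, 0.0804]
wrist_force: [-1.3, 2.4, -0.2]
position: [0.5698, 0.0554, 0.0824]
wrist_force: [-1.6, -0.4, -1.1]
```

```bash
python3 -m creep '[[[0,0,0,0,0,0.01,1],[0,0,0,0,0,0.02,1],[0,0,0,0,0,0.03,1],[0,0,0,0,0,0.03,1]]]'|grep -E "wrist|posi"; python3 -m creep '[[[0,0,0,0,0,0.025,1],[0,0,0,0,0,0.05,1],[0,0,0,0,0,0.08,1],[0,0,0,0,0,0.108,1],[0,0,0,0,0,0.108,1],[0,0,0,0,0,0.108,1],[0,0,0,0,0,0.108,1]]]'
python3 - <<'E'
from h import *
o=r.get_obs();print(o['moment'],o['joint_vel'])
s=snapshot("side");hs=cv2.cvtColor(s,cv2.COLOR_RGB2HSV);H,S,V=hs[...,0].astype(int),hs[...,1],hs[...,2]
m=((H>18)&(H<30)&(S>90)&(V>120)).astype(np.uint8);m[:,:240]=0;m[:,285:]=0;m[:150]=0;m[215:]=0
n,l,st,c=cv2.connectedComponentsWithStats(m);print([x.tolist() for x in st[1:] if x[4]>30])
a=np.linspace(0,2*np.pi,40)
for e in(.1095,.148):
    q=np.array([px("side",[.570+.03*np.cos(t),.056+.03*np.sin(t),z]) for t in a for z in(e,e+.0245)]);print(e,q.min(0),q.max(0))
# jar rows: compare jar body pixels (olive) column profile
g=((H>30)&(H<55)&(S>50)).astype(np.uint8);g[:,:250]=0;g[:,280:]=0;g[:165]=0;g[240:]=0
n,l,st,c=cv2.connectedComponentsWithStats(g);print('olive',[x.tolist() for x in st[1:] if x[4]>20])
m=((H<8)|(H>172))&(S>140);m[:200]=0;m[250:]=0;m[:,:190]=0;m[:,240:]=0
p=np.argwhere(m)[:,::-1]
for q in(p[p[:,0].argmin()],p[p[:,1].argmax()],p[p[:,0].argmax()]):print('pad',((q-[185,205]+.5)*13.33).round())
E
```

```text
position: [0.5701, 0.0557, 0.0905]
wrist_force: [-2.9, 0.9, -0.1]
time: 10.93
position: [0.5701, 0.0556, 0.1172]
tcp_rot: [3.141, 0.0, 2.084]
wrist_force: [-1.0, 0.4, -0.6]
width: 0.69
gripper_force: 64.8
[-0.00746598 -0.02132741 -0.01873385] [0.0009932  0.00837745 0.00579974 0.00147889 0.00049474 0.0005935 ]
[[255, 164, 20, 14, 236]]
0.1095 [250.6257376  176.27921726] [272.97268354 192.42349072]
0.148 [250.85213287 162.96540321] [273.49830343 178.75440202]
olive [[254, 187, 17, 20, 153]]
pad [220. 420.]
pad [353. 500.]
pad [553. 327.]
```

The lid is free: the force is only its own weight, and in the picture its lower edge is at z≈0.148, about 2 cm above the mouth. The paddle is still at its stop, so I'm handing in.

```bash
python3 -c "
from plant import r;print(r.close_job())"
```

```text
the job is handed in; nothing more can be done
None
```

The paddle is locked at its stop and the lid is unscrewed and held level about 2 cm straight above the jar's mouth. The jar was not pulled up, and the arm touched nothing else. The job is handed in at about 11 s.

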